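Set up the talkback microphone column

TASK

Lift the microphone column by its bright leg and seat its foot flat on the desk mount, pegs in the holes. Push the spring-lifted leg down until its black ring mark is level with the top of the collar and hold it there while turning the hand so that a finger sweeps the lever's upright wing clockwise (seen from above) to its stop. Finish still gripping the leg at its mark, lever closed, ready for the microphone to be screwed on; disturb nothing else on the desk.

Things in the scene. Friction and masses are not known exactly. Their poses are not given: they have to be found in the camera images.
- column_foot (a point): Centre of the underside of the microphone column's foot; z up, axes those of the foot. The column is loose, about 0.8 kg, and stands upright on the desk: dark foot plate 76 x 116 x 14 mm (x, y, z), tube 30 mm across, collar, bright leg. Two through holes 12 mm across lie on the foot's y axis, 40 mm either side of its centre. It fits the mount either way round (half turn).
- column: The column as a whole; same origin and axes as column_foot. It can be carried by the leg, fully up, and hangs straight; the leg turns in the collar with slight drag (0.04 N m), so the column keeps its heading in the hand while carried, and the hand can turn with the leg once the foot is on its pegs.
- collar_top (a point): Centre of the top face of the black collar (36 mm across), on the axis of tube and leg, 122 mm above the foot's underside. The aluminium cam ring with its wing sits round the collar.
- leg_grip (a point): Where to grip the leg from above: on its axis, 32 mm above its ring mark. The leg is a round steel tube 20 mm across, smooth for 52 mm above the mark, then 13 mm of brass thread to its top. The point moves up and down with the leg; with the leg at its mark it is 32 mm above the collar's top face.
- leg_tube: The leg. Its origin, on the axis, is the length mark: the upper edge of the 3 mm black ring round the leg. At length when that is level with the collar's top face. z up; it turns about z with the hand.
- leg (a joint): Height of the ring mark above the collar's top face, m: 0 at the mark, +0.045 fully up, -0.030 fully down. While the lever is open a spring lifts the leg with about 6 N, so that it stands fully up unless held down.
- lever (a joint): Cam lever, rad: 0 open, 1.1 closed against its stop, growing clockwise seen from above, turning about the leg's axis. It stays where it is left; starts at 0 to 0.2. About 0.06 N m moves it, up to 0.15 N m (5 N at the wing) over the last third, where the cam clamps the leg.
- lever_wing (a point): Middle of the lever's wing, an upright radial blade 5 mm thick (8 mm at its rounded outer edge), 15 to 51 mm off the leg's axis, up to 35 mm above the collar's top face; this point is 34 mm off the axis, 16 mm above that face, its x axis radially outwards. At lever 0 the wing points 1.50 rad from the foot's x axis towards its y axis. With the leg fully up, fingers at the grip point are above the wing.
- mount_top (a point): Centre of the top face of the desk mount, 10 mm above the desk, z up: a grey plate 96 x 160 x 10 mm (x, y, z) screwed down, with two steel pegs 10 mm across and 12 mm tall (upper 5 mm tapered to 4 mm) on its y axis, 40 mm either side of the centre. Heading within 0.3 rad of straight. Seated: column_foot on this point, y axes parallel.
- bodypack: Bystander: black radio bodypack 88 x 62 x 20 mm lying between column and mount; origin under its centre.
- marker: Bystander: marker pen 140 x 17 mm; origin under it.
- handmic: Bystander: hand-held microphone 181 mm long, 55 mm high, lying down; origin on the desk under its middle.
- tape: Bystander: roll of grey tape, 104 mm across, 48 mm high; origin under its centre.
- mug: Bystander: white mug 82 mm across, 95 mm high; origin under its centre.
- tissues: Bystander: yellow tissue box 115 x 230 x 75 mm; origin under its centre.
- headphones: Bystander: black headphones lying on the desk, about 85 mm high; origin on the desk between the ear cups.
Mind the look-alikes: they are no part of the job. Of the things that look like the column, the middle-sized one is meant.

How it is judged:
By the outcome, as a careful person would: the job done as asked, in the order asked, and still so for the second after the job is handed in, while the arm keeps its last pose, push and grip.
It also fails if it takes over 61 s, if anything falls off the work surface, if the arm or the gripper's body presses on something with over 40 N, if the wrist force passes 120 N, or if a joint passes its speed limit or range.

ROBOT

A 7-joint arm with a two-finger parallel gripper is mounted at the origin on the work surface. World frame = base frame: x ahead of the robot, y to its left, z up, the work surface at z = 0. Lengths are in m, angles in rad, forces in N, time in s.
With the tool pointing down it reaches from about 0.4 to 0.85 m from the base axis. Payload 10.4 kg.
Tool frame: the origin (TCP) lies at the very end of the fingers, on their centre line; the grasp point (between the pads) lies 19 mm behind it; z points along the fingers, y is the direction in which the jaws open and shut (so a half turn about z gives the same grasp; the last joint's range is limited). The gripper opens to 85 mm and grips with 20 to 120 N. Pads are 22 mm wide; open, the fingers measure 114 mm over their backs; the gripper's body (76 mm by 85 mm) begins 54 mm behind the grasp point. The pads swing forward as they close: fully open they stand 13 mm farther back than shut.
Start: joints at [1.103, 0.332, -0.065, 1.46, 0.022, 1.35, -0.088], TCP at [0.269, -0.564, 0.231] pointing down, gripper open.
Joint ranges: [-2.6, 2.6], [-0.5, 2.12], [-1.47, 1.34], [0.16, 2.42], [-1.27, 4.41], [0.06, 2.06], [-2.6, 2.6]. Speed limits (rad/s): [2.22, 2.22, 2.79, 2.79, 3.14, 3.14, 3.14].

INTERFACE

Orientations are given as a unit quaternion [w, x, y, z].
In Python, from rig import move_pose, line_to, goto_joints, grip, wait, inverse_kinematics, state, capture, MotionError, job_done gives the robot as it stands. Calls block until the motion is done:
- move_pose(position, orientation): joint-space move of the TCP to a pose.
- line_to(position, rotation=None, vel=0.15): straight line of the TCP; rotation=None keeps the orientation; vel is the mean speed in m/s.
- goto_joints(angles): joint-space move.
- grip(opening, newtons=None): finger opening in m; newtons is the grip in N (None keeps the last); returns when the fingers have stopped.
- wait(seconds).
- inverse_kinematics(position, orientation): joint angles nearest the present ones, or None.
- state(): the state.
- capture(name): name is "side" or "top" or "wrist"; returns a dict with "pixels" (420x560x3 uint8, blue, green, red), "fx", "fy", "cx", "cy" (pixels), "rvec" (rotation vector, rad) and "tvec" (3), from world to camera coordinates, as OpenCV has them; the wrist camera has in their place "tool_from_camera" (4x4, takes a point from camera to tool coordinates, whose origin is the TCP and whose axes are the flange's). Camera axes: x right, y down, z forward; pixel columns grow to the right and rows downward; lengths in m; the calibration is good to about 2 mm. The wrist camera is an equidistant fisheye: a pixel r from the principal point sees the ray r / f radians off the axis. A picture is of the moment at which its call begins: read the wrist's pose just before it. There is no depth.
A pose or a line that the arm cannot do raises MotionError and nothing moves.
- job_done(): hands the job in, once; it reports no verdict.
The state is a dict: "time_s": time; "q": joint angles; "joint_vel": joint speeds; "effort": joint torques, N m; "ee_pos": TCP position; "orientation": TCP orientation; "wrist_force": force on the tool from outside, world axes, zero at the start; "ft_torque": the same for the moment, N m; "width": finger opening in m.
Only numpy, scipy, OpenCV 4.12 (cv2) and the standard library are available. Lean on these libraries where they do the work, as an engineer would, in place of code of your own. Each camera call takes 0.05 s, during which the arm holds its last target. There are 200 camera calls.

## Working session

There is one attempt and no reset: what is moved stays moved. The work goes in short steps, each a Python script; the robot and the scene stay as the last script left them, time stands still between calls to the robot, and variables do not carry over. Pictures are saved under pics/ and viewed, about 8 in all and at most 12, crops included, and the job is handed in when it is done.

```bash
mkdir -p pics; ls; cat > h.py <<'E'
import numpy as np, cv2
from rig import *
from scipy.spatial.transform import Rotation as R
def ray(c,u,v):
    Rm=cv2.Rodrigues(np.array(c["rvec"],float))[0]; t=np.array(c["tvec"],float).ravel()
    d=Rm.T@np.array([(u-c["cx"])/c["fx"],(v-c["cy"])/c["fy"],1.]); return -Rm.T@t, d/np.linalg.norm(d)
def onz(o,d,z): return o+d*(z-o[2])/d[2]
def wray(c,s,u,v):
    x=np.array([(u-c["cx"])/c["fx"],(v-c["cy"])/c["fy"]]); th=np.linalg.norm(x)
    d=np.array([*(x/th*np.sin(th)),np.cos(th)]) if th>0 else np.array([0,0,1.])
    T=np.array(c["tool_from_camera"]); q=s["orientation"]; Rw=R.from_quat([q[1],q[2],q[3],q[0]]).as_matrix()
    return Rw@T[:3,3]+np.array(s["ee_pos"]), Rw@T[:3,:3]@d
def wpix(c,s,P):
    T=np.array(c["tool_from_camera"]); q=s["orientation"]; Rw=R.from_quat([q[1],q[2],q[3],q[0]]).as_matrix()
    p=T[:3,:3].T@(Rw.T@(np.array(P)-np.array(s["ee_pos"]))-T[:3,3]); r=np.hypot(p[0],p[1]); th=np.arctan2(r,p[2])
    return c["cx"]+c["fx"]*th*p[0]/r, c["cy"]+c["fy"]*th*p[1]/r
def cross(a,b):
    A=np.zeros((3,3));B=np.zeros(3)
    for o,d in (a,b):
        d=d/np.linalg.norm(d);M=np.eye(3)-np.outer(d,d);A+=M;B+=M@o
    return np.linalg.solve(A,B)
def down(yaw):  # tool z down, tool x axis at heading yaw
    q=(R.from_euler('z',yaw)*R.from_euler('x',np.pi)).as_quat(); return [q[3],q[0],q[1],q[2]]
E
python3 - <<'E'
from h import *
import pickle
s=state();print(s)
for n in("top","side","wrist"):
    c=capture(n);cv2.imwrite(f"pics/{n}0.png",c["pixels"]);pickle.dump((s,c),open(n+"0.pkl","wb"))
    print({k:v for k,v in c.items() if k!="pixels"})
t=cv2.imread("pics/top0.png");cv2.imwrite("pics/top0b.png",cv2.resize(t,(800,600),interpolation=cv2.INTER_CUBIC))
E
```

```text
pics
{'time_s': 0.0, 'q': array([ 1.10338573,  0.33288183, -0.0646602 ,  1.460977  ,  0.02160492,
        1.34989532, -0.0885168 ]), 'joint_vel': array([ 4.42785317e-04, -1.73576182e-03,  7.71515426e-04, -1.76085195e-03,
       -9.25636253e-05,  2.03505589e-03, -1.82343300e-04]), 'effort': array([ 1.05203766e-03, -6.25445652e+01,  4.98421106e-02, -3.91606915e+01,
        1.61471096e-02,  9.85960913e-03,  1.10501927e-05]), 'ee_pos': array([ 0.26873289, -0.56384447,  0.23049258]), 'orientation': array([-7.04205809e-04,  9.75372942e-01,  2.20560845e-01, -2.03776762e-04]), 'wrist_force': array([ 0.52817378,  0.29813873, -0.20049152]), 'ft_torque': array([ 0.01470494, -0.00289065, -0.01183953]), 'width': 0.08514958139379471}
{'fx': 454.4181801153852, 'fy': 454.4181801153852, 'cx': 271.308495003997, 'cy': 209.69958436601468, 'rvec': array([ 2.13710242, -2.17480274,  0.1624904 ]), 'tvec': array([-0.10389756,  0.51685116,  1.33241666])}
{'fx': 463.63733532432923, 'fy': 463.63733532432923, 'cx': 266.72922619257224, 'cy': 208.5099363150348, 'rvec': array([ 0.95491352, -2.53622344,  0.99663225]), 'tvec': array([0.29365901, 0.3960325 , 1.53851791])}
{'fx': 325.19226210127806, 'fy': 325.19226210127806, 'cx': 277.72925279484696, 'cy': 207.61510401278656, 'tool_from_camera': array([[ 5.61049851e-05, -9.65724773e-01, -2.59568216e-01,
         6.51281618e-02],
       [ 9.99999986e-01,  9.55492352e-05, -1.39344022e-04,
         6.96603400e-04],
       [ 1.59369518e-04, -2.59568205e-01,  9.65724765e-01,
        -1.43866677e-01],
       [ 0.00000000e+00,  0.00000000e+00,  0.00000000e+00,
         1.00000000e+00]])}
```

View pics/top0b.png

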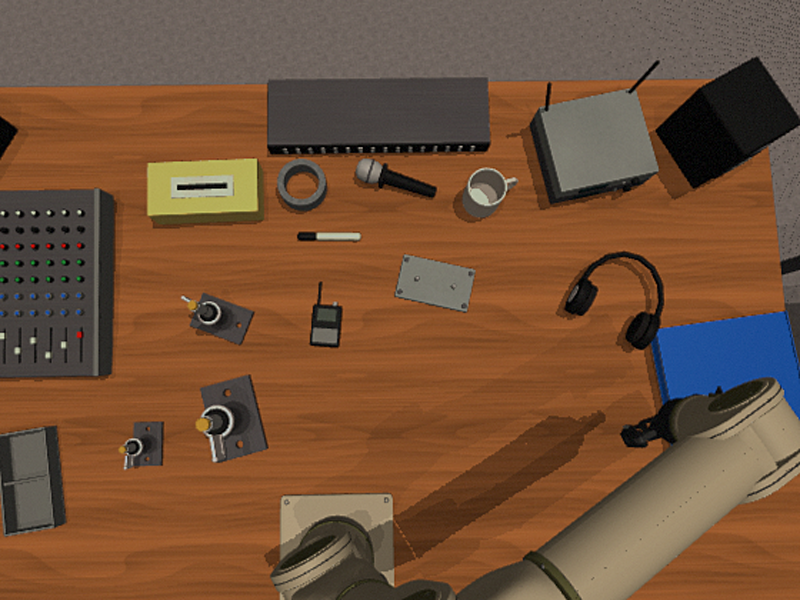

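View pics/side0.png

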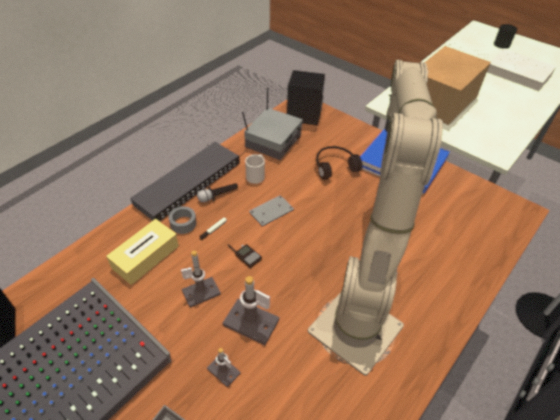

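The look-alikes in the enlarged top view are the columns at (210,315), (225,425) and (140,448). The large one is at (225,425) and the small one at (140,448), so (210,315) appears to be the middle one. I'll check this by foot size and a crop.

```bash
python3 - <<'E'
from h import *
import pickle
s,c=pickle.load(open("top0.pkl","rb")); im=c["pixels"]
hsv=cv2.cvtColor(im,cv2.COLOR_BGR2HSV)
m=((hsv[...,1]<90)).astype(np.uint8)*255
cs,_=cv2.findContours(m,cv2.RETR_EXTERNAL,cv2.CHAIN_APPROX_NONE)
for k in cs:
    a=cv2.contourArea(k)
    if 150<a<6000:
        r=cv2.minAreaRect(k); b=cv2.boxPoints(r)
        P=np.array([onz(*ray(c,*p),0.012)[:2] for p in b]); 
        print(np.round(r[0],1),a,"ctr",P.mean(0).round(3),"sides",np.linalg.norm(P[1]-P[0]).round(3),np.linalg.norm(P[2]-P[1]).round(3),"corners",P.round(3).tolist())
a=cv2.resize(im[185:255,115:195],(400,350),interpolation=cv2.INTER_CUBIC)
b=cv2.resize(im[165:235,265:345],(400,350),interpolation=cv2.INTER_CUBIC)
cv2.imwrite("pics/crop1.png",np.hstack([a,b]))
E
```

```text
[ 20.7 336.4] 2900.0 ctr [0.156 0.629] sides 0.128 0.211 corners [[0.256, 0.709], [0.266, 0.581], [0.057, 0.55], [0.047, 0.675]]
[ 99.5 311.5] 666.0 ctr [0.223 0.401] sides 0.08 0.096 corners [[0.271, 0.443], [0.27, 0.363], [0.174, 0.36], [0.176, 0.439]]
[457. 300.] 374.5 ctr [ 0.236 -0.665] sides 0.129 0.065 corners [[0.239, -0.593], [0.292, -0.711], [0.233, -0.736], [0.18, -0.619]]
[160.8 293.2] 1905.0 ctr [0.273 0.221] sides 0.121 0.161 corners [[0.337, 0.3], [0.364, 0.183], [0.209, 0.142], [0.183, 0.258]]
[228.  225.9] 482.0 ctr [0.471 0.02 ] sides 0.095 0.06 corners [[0.427, 0.055], [0.522, 0.044], [0.514, -0.015], [0.42, -0.004]]
[153.7 222.2] 889.5 ctr [0.486 0.246] sides 0.075 0.125 corners [[0.473, 0.316], [0.544, 0.291], [0.498, 0.175], [0.428, 0.2]]
[304.1 197.9] 1502.5 ctr [ 0.554 -0.215] sides 0.096 0.16 corners [[0.526, -0.127], [0.619, -0.149], [0.581, -0.304], [0.488, -0.28]]
[436.5 205.1] 592.5 ctr [ 0.525 -0.623] sides 0.179 0.203 corners [[0.498, -0.49], [0.652, -0.581], [0.551, -0.757], [0.399, -0.664]]
[230. 165.] 157.5 ctr [0.661 0.012] sides 0.137 0.013 corners [[0.668, 0.081], [0.666, -0.056], [0.653, -0.056], [0.655, 0.081]]
[141.3 130.2] 578.5 ctr [0.776 0.289] sides 0.135 0.048 corners [[0.798, 0.358], [0.802, 0.223], [0.754, 0.221], [0.751, 0.355]]
[339.3 132.4] 796.0 ctr [ 0.761 -0.332] sides 0.127 0.088 corners [[0.741, -0.258], [0.839, -0.34], [0.78, -0.406], [0.683, -0.324]]
[276.5 125.7] 455.0 ctr [ 0.785 -0.134] sides 0.053 0.18 corners [[0.791, -0.041], [0.841, -0.058], [0.779, -0.227], [0.73, -0.21]]
[211.3 128.8] 928.5 ctr [0.778 0.071] sides 0.106 0.114 corners [[0.781, 0.146], [0.857, 0.073], [0.774, -0.005], [0.7, 0.068]]
[415.  100.7] 5054.0 ctr [ 0.862 -0.577] sides 0.26 0.243 corners [[0.949, -0.429], [1.014, -0.681], [0.775, -0.723], [0.713, -0.477]]
```

View pics/crop1.png

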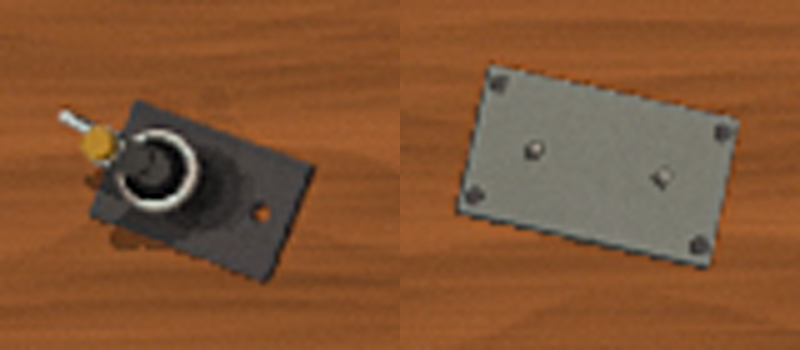

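The middle-sized column at (154,222) in the raw top image is the one: its foot measures about 75 x 120 mm, against 121 x 161 mm for the large one and about 80 mm for the small one. Its wing points up and left, so +y of the foot goes up and left and its heading ψ is about -0.38. The mount is at (0.554, -0.215) with ψ about -0.24. Next I check the IK, then go above the column and look.

```bash
python3 - <<'E'
from h import *
C=[0.484,0.241];M=[0.554,-0.215]
for br in (0,np.pi,-np.pi):
    for nm,P,z,fs in(("col",C,.33,[2.27]),("mnt",M,.145,[2.51,2.0,1.5,1.06,.76])):
        for f in fs:
            yaw=f+np.pi/2+br   # tool y heading = yaw-pi/2
            q=inverse_kinematics([*P,z],down(yaw)); print(nm,round(br,1),f,None if q is None else np.round(q,2))
E
```

```text
col 0 2.27 [ 0.46  0.32 -1.24  1.48  0.3   1.56  1.5 ]
mnt 0 2.51 [ 1.19  0.66 -1.24  1.61  0.64  1.34  2.37]
mnt 0 2.0 [ 0.82  0.4  -0.66  1.63  0.26  1.2   2.11]
mnt 0 1.5 [ 0.78  0.39 -0.61  1.63  0.24  1.2   1.62]
mnt 0 1.06 [ 0.74  0.38 -0.56  1.63  0.21  1.19  1.2 ]
mnt 0 0.76 [ 0.73  0.38 -0.54  1.63  0.21  1.19  0.9 ]
col 3.1 2.27 [ 0.54  0.42 -1.42  1.47  0.41  1.6  -1.72]
mnt 3.1 2.51 [ 0.62  0.36 -0.4   1.64  0.15  1.18 -0.45]
mnt 3.1 2.0 [ 0.57  0.35 -0.34  1.64  0.12  1.17 -0.94]
mnt 3.1 1.5 [ 0.54  0.34 -0.3   1.64  0.11  1.17 -1.43]
mnt 3.1 1.06 [ 0.5   0.34 -0.25  1.64  0.09  1.17 -1.85]
mnt 3.1 0.76 [ 0.47  0.34 -0.22  1.65  0.08  1.17 -2.15]
col -3.1 2.27 [ 0.54  0.42 -1.42  1.47  0.41  1.6  -1.72]
mnt -3.1 2.51 [ 0.62  0.36 -0.4   1.64  0.15  1.18 -0.45]
mnt -3.1 2.0 [ 0.57  0.35 -0.34  1.64  0.12  1.17 -0.94]
mnt -3.1 1.5 [ 0.54  0.34 -0.3   1.64  0.11  1.17 -1.43]
mnt -3.1 1.06 [ 0.5   0.34 -0.25  1.64  0.09  1.17 -1.85]
mnt -3.1 0.76 [ 0.47  0.34 -0.22  1.65  0.08  1.17 -2.15]
```

```bash
python3 - <<'E'
from h import *
import pickle
goto_joints([-.46,0.1,0,1.46,0,1.58,-1.33]); s=state();print(s["time_s"],s["ee_pos"])
q=inverse_kinematics([.484,.241,.34],down(2.27-np.pi/2)); print(q)
goto_joints(q); wait(0.3)
s=state();c=capture("wrist");pickle.dump((s,c),open("w1.pkl","wb"));print(s["time_s"],s["ee_pos"],s["q"].round(2))
cv2.imwrite("pics/w1.png",cv2.resize(c["pixels"],(800,600),interpolation=cv2.INTER_CUBIC))
print([wpix(c,s,[.484,.241,z]) for z in(.014,.122,.232)])
E
```

```text
2.9917 [0.50029446 0.19588076 0.36657402]
[-0.51041747  0.11150544 -0.03981671  1.50182067  0.00443342  1.52835461
 -1.42176793]
3.625 [0.48452588 0.24026922 0.34040963] [-0.51  0.11 -0.04  1.5   0.    1.53 -1.42]
[(np.float64(276.6879275753749), np.float64(166.9868607657779)), (np.float64(276.4125505940745), np.float64(180.01573112651292)), (np.float64(275.9064583884725), np.float64(204.21549986397073))]
```

View pics/w1.png

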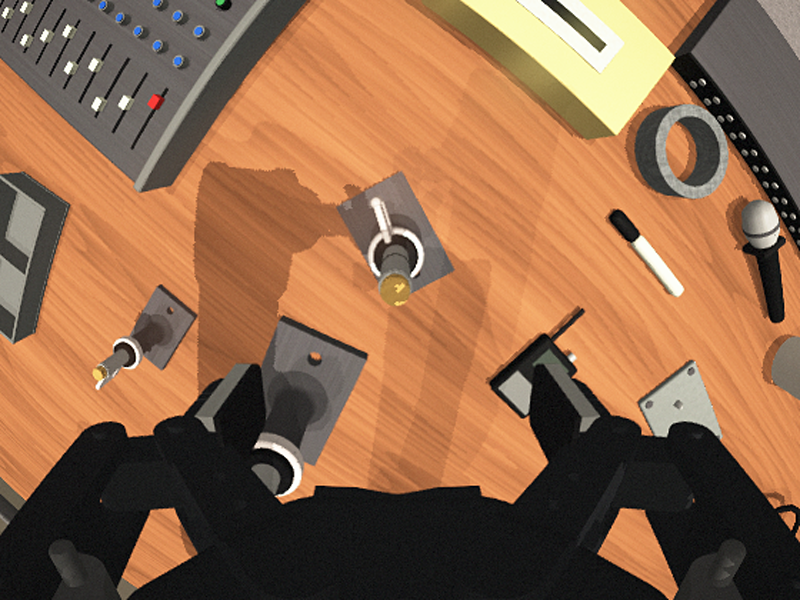

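The close view shows the leg top at (276.5,203.7) raw, against (275.9,204.2) predicted for z=0.232, so the column is at (0.484,0.241) to within 1 mm. The wing runs up from the collar to about (378,203) in the enlarged picture, and the fingers clear everything. Grasping now.

```bash
python3 - <<'E'
from h import *
import pickle
s,c=pickle.load(open("w1.pkl","rb")); k=.7
p=onz(*wray(c,s,378*k,203*k),.155); d=p[:2]-[.484,.241]; print("wing",p,np.linalg.norm(d),np.arctan2(d[1],d[0]))
# foot visible corners
for u,v in((405,172),(452,268)): print("corner",onz(*wray(c,s,u*k,v*k),.014))
_,t=pickle.load(open("top0.pkl","rb"))
a,b=[onz(*ray(t,*x),.02)[:2] for x in((292,195),(317.4,200.2))]; print("pegs",a,b,(a+b)/2,np.linalg.norm(a-b),np.arctan2(*(a-b)[[1,0]])-np.pi/2)
line_to([.484,.241,.180],vel=.15); print(state()["wrist_force"])
grip(.0,60); s=state(); print("w",s["width"],s["wrist_force"],s["ft_torque"])
line_to([.484,.241,.262],vel=.12); s=state(); print("lift",s["width"],s["wrist_force"],s["ft_torque"],s["time_s"])
E
```

```text
wing [0.51087315 0.27887587 0.155     ] 0.04644080236036328 0.9537190954859419
corner [0.54222401 0.27707811 0.014     ]
corner [0.49838335 0.17630109 0.014     ]
pegs [ 0.56160195 -0.1773628 ] [ 0.54419969 -0.25474169] [ 0.55290082 -0.21605224] 0.07931160159383342 -0.22121606697524765
[-0.94257678 -0.80973669  0.10156699]
w 0.018858587775606173 [-1.58790001 -0.27425235  2.48406525] [ 0.05032429  0.30638837 -0.11588514]
lift 0.01858190411627302 [-0.19464979 -0.09389074 -7.30171591] [-0.01161551  0.02337484  0.00853295] 6.3417
```

Lift is good: 7.3 N, width 18.6 mm. The lever starts near 0.15. Carrying over to the mount and looking there.

```bash
python3 - <<'E'
from h import *
import pickle
line_to([.553,-.216,.262],rotation=down(2.425-np.pi/2),vel=.12)
line_to([.553,-.216,.225],vel=.08); wait(.4)
s=state();c=capture("wrist");pickle.dump((s,c),open("w2.pkl","wb"));print(s["time_s"],s["ee_pos"],s["q"].round(2),s["wrist_force"])
for n in("top","side"): pickle.dump((s,capture(n)),open(n+"2.pkl","wb"))
im=c["pixels"]
u,v=wpix(c,s,[.553,-.216,.03]);print(u,v)
u,v=int(u),int(v); cr=im[max(0,v-110):v+100,max(0,u-140):u+140]; print(max(0,v-110),max(0,u-140),cr.shape)
cv2.imwrite("pics/w2.png",cv2.resize(cr,None,fx=2.8,fy=2.8,interpolation=cv2.INTER_CUBIC))
E
```

```text
11.35 [ 0.55307935 -0.21604241  0.22520924] [ 0.03  0.27  0.32  1.57 -0.09  1.31 -0.35] [ 0.63266177  0.28100404 -7.35439727]
277.17567491900473 183.77422614981407
73 137 (210, 280, 3)
```

View pics/w2.png

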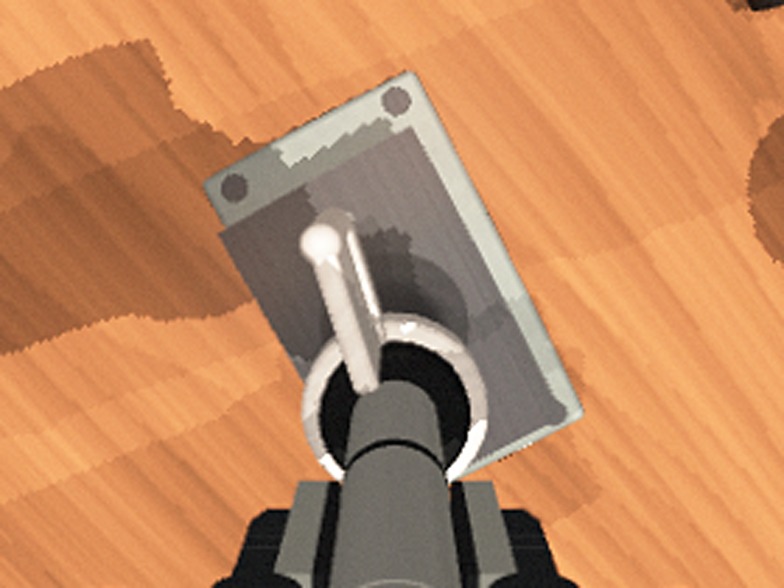

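The crop shows the mount corners at (410,72), (204,186) and (582,413), and the foot's top corners at (412,127), (220,234) and (567,408). Casting rays for the relative offset and heading.

```bash
python3 - <<'E'
from h import *
import pickle
s,c=pickle.load(open("w2.pkl","rb"))
f=lambda u,v,z: onz(*wray(c,s,137+u/2.8,73+v/2.8),z)[:2]
for nm,pts,z,hx,hy in(("mount",[(410,72),(204,186),(582,413)],.010,.048,.08),("foot",[(412,127),(220,234),(567,408)],.059,.038,.058)):
    A,B,C=[f(*p,z) for p in pts]
    hA=np.arctan2(*(A-C)[[1,0]])-np.pi/2; hB=np.arctan2(*(A-B)[[1,0]])
    psi=hA; x=np.array([np.cos(psi),np.sin(psi)]);y=np.array([-x[1],x[0]])
    print(nm,A.round(4),B.round(4),C.round(4),"len",np.linalg.norm(A-C).round(4),np.linalg.norm(A-B).round(4),"psi",hA.round(3),hB.round(3),"ctr from AB",((A+B)/2-hy*y).round(4),"from AC",((A+C)/2-hx*x).round(4))
E
```

```text
mount [ 0.6179 -0.1519] [ 0.5274 -0.1313] [ 0.5818 -0.3037] len 0.1561 0.0928 psi -0.233 -0.224 ctr from AB [ 0.5541 -0.2194] from AC [ 0.5531 -0.2167]
foot [ 0.6031 -0.1686] [ 0.5296 -0.1523] [ 0.5807 -0.2799] len 0.1136 0.0753 psi -0.198 -0.218 ctr from AB [ 0.5549 -0.2173] from AC [ 0.5547 -0.2168]
```

The foot matches the mount to about 1 mm and 0.025 rad. Applying a small correction and lowering in steps while watching the force.

```bash
python3 - <<'E'
from h import *
o=down(2.425-.02-np.pi/2); X=[.5525,-.2165]
line_to([*X,.206],rotation=o,vel=.05)
for z in (.201,.197,.194,.191,.189,.187):
    line_to([*X,z],vel=.03); s=state(); print(z,s["ee_pos"].round(4),s["wrist_force"].round(2),s["ft_torque"].round(3),round(s["time_s"],2))
    if s["wrist_force"][2]>12 : break
E
```

```text
0.201 [ 0.5524 -0.2165  0.2008] [ 0.46 -0.27 -7.38] [-0.015 -0.1    0.018] 12.35
0.197 [ 0.5526 -0.2166  0.1968] [ 1.38  0.14 -6.65] [-0.162 -0.27   0.011] 12.63
0.194 [ 0.5525 -0.2165  0.1938] [ 0.51 -0.66 -7.89] [-0.232 -0.316  0.067] 12.88
0.191 [ 0.5525 -0.2166  0.1908] [ 1.15 -1.27 -7.64] [-0.229 -0.338  0.063] 13.13
0.189 [ 0.5531 -0.2167  0.1903] [-0.23  0.2   3.47] [0.021 0.206 0.07 ] 13.38
0.187 [ 0.553  -0.2167  0.188 ] [-0.15 -1.13  5.17] [-0.05   0.004  0.011] 13.63
```

Seated: the load fell from -7.6 N to +5 N (the spring) just at TCP z=0.190, the full seating height. Next I push down 45 mm and then turn clockwise in steps.

```bash
python3 - <<'E'
from h import *
import pickle
X=[.5527,-.2166]
line_to([*X,.150],vel=.06); line_to([*X,.145],vel=.03); wait(.3)
s=state(); print("down",s["ee_pos"].round(4),s["wrist_force"].round(2),s["ft_torque"].round(3),round(s["time_s"],2),s["width"])
f=2.405
while f>1.35:
    f-=.15
    line_to([*X,.145],rotation=down(f-np.pi/2),vel=.1); s=state()
    print(round(f,3),s["ee_pos"].round(4),s["wrist_force"].round(2),s["ft_torque"].round(3),round(s["time_s"],2))
    if abs(s["ft_torque"][2])>.6: break
c=capture("wrist");pickle.dump((s,c),open("w3.pkl","wb"))
cv2.imwrite("pics/w3.png",cv2.resize(c["pixels"][90:330,120:440],(800,600),interpolation=cv2.INTER_CUBIC))
E
```

```text
down [ 0.5531 -0.2167  0.1458] [-0.66  0.62  4.98] [ 0.021  0.221 -0.007] 15.02 0.01859390173871786
2.255 [ 0.553  -0.2166  0.1458] [-1.42  0.71  6.35] [ 0.088  0.361 -0.042] 15.32
2.105 [ 0.5529 -0.2165  0.1457] [-1.18  0.5   6.15] [0.167 0.468 0.014] 15.62
1.955 [ 0.5529 -0.2164  0.1457] [-2.62  0.66  6.29] [ 0.28   0.558 -0.036] 15.92
1.805 [ 0.5528 -0.2162  0.1457] [-2.55  2.26  6.  ] [ 0.424  0.581 -0.03 ] 16.22
1.655 [ 0.553  -0.2161  0.1457] [-1.74  2.33  6.48] [0.372 0.402 0.008] 16.52
1.505 [ 0.5532 -0.216   0.1457] [-1.01  1.78  6.68] [ 0.369  0.225 -0.035] 16.82
1.355 [ 0.5534 -0.216   0.1457] [0.18 1.24 4.91] [ 0.364  0.07  -0.033] 17.12
1.205 [ 0.5536 -0.216   0.1457] [0.33 1.65 4.93] [ 0.401 -0.134  0.028] 17.42
```

View pics/w3.png

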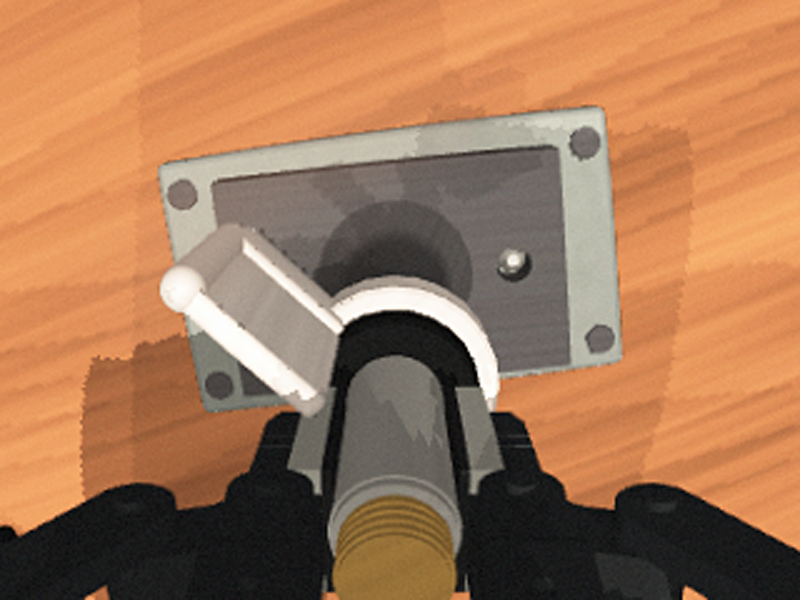

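The foot is flat with a peg visible in its hole at (512,263), and the wing lies against the left finger, with its tip at (180,288). I'll trim the height by 0.4 mm and turn the last part, watching wing heading and torque.

```bash
python3 - <<'E'
from h import *
import pickle
s,c=pickle.load(open("w3.pkl","rb"))
def wing(p): d=p[:2]-[.553,-.2166]; return np.linalg.norm(d).round(4),np.arctan2(d[1],d[0]).round(3),"lever",(-.235+1.5-np.arctan2(d[1],d[0])).round(3)
print(wing(onz(*wray(c,s,120+180/2.5,90+288/2.5),.167)))
X=[.553,-.2166];f=1.205
line_to([*X,.1446],vel=.02)
for i in range(10):
    f-=.06
    line_to([*X,.1446],rotation=down(f-np.pi/2),vel=.1); s=state()
    print(round(f,3),s["ee_pos"].round(4),s["wrist_force"].round(2),s["ft_torque"].round(3),round(s["time_s"],2))
    if abs(s["ft_torque"][2])>.35 or np.hypot(*s["wrist_force"][:2])>18: break
c=capture("wrist");pickle.dump((s,c),open("w4.pkl","wb"))
cv2.imwrite("pics/w4.png",cv2.resize(c["pixels"][90:330,120:440],(800,600),interpolation=cv2.INTER_CUBIC))
E
```

```text
(np.float64(0.0482), np.float64(0.421), 'lever', np.float64(0.844))
1.145 [ 0.5537 -0.2159  0.1454] [-0.54  3.03  6.9 ] [0.462 0.194 0.024] 17.97
1.085 [ 0.5537 -0.2159  0.1454] [-0.31  3.11  6.19] [0.486 0.108 0.006] 18.22
1.025 [ 0.5537 -0.2158  0.1454] [-0.44  2.43  7.65] [0.487 0.056 0.011] 18.47
0.965 [ 0.5538 -0.2158  0.1454] [-0.09  3.78  5.85] [ 0.58   0.066 -0.009] 18.72
0.905 [ 0.5538 -0.2157  0.1454] [0.81 3.82 6.77] [ 0.587  0.085 -0.   ] 18.97
0.845 [ 0.5539 -0.2156  0.1454] [0.16 4.66 6.2 ] [0.623 0.068 0.137] 19.22
0.785 [ 0.5539 -0.2152  0.1454] [-0.28  4.01  7.01] [0.837 0.106 0.406] 19.47
```

View pics/w4.png

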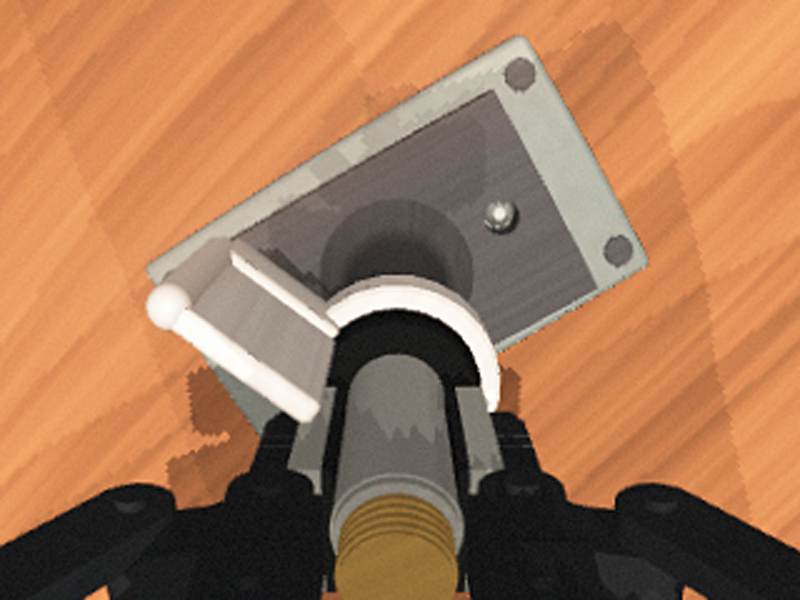

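The wing still touches the left finger, with its tip at (165,307), and torque is now climbing (0.14 to 0.41 N m). Checking the lever angle, then a small final press to confirm the stop.

```bash
python3 - <<'E'
from h import *
import pickle
def tip(s,c,g):
    y,x=g[1],g[0]; w=c["pixels"][y-14:y+15,x-14:x+15]; 
    d=None
    p=onz(*wray(c,s,*g),.167); d=p[:2]-[.553,-.2166]; return np.linalg.norm(d).round(4),(-.235+1.5-np.arctan2(d[1],d[0])).round(3)
s,c=pickle.load(open("w4.pkl","rb")); print(tip(s,c,(int(120+165/2.5),int(90+307/2.5))))
# column/mount heading as seen: mount edge px
X=[.553,-.2166]; f=.785; best=None
for i in range(2):
    f-=.05
    line_to([*X,.1446],rotation=down(f-np.pi/2),vel=.1); wait(.2); s=state()
    print(round(f,3),s["ee_pos"].round(4),s["wrist_force"].round(2),s["ft_torque"].round(3),round(s["time_s"],2),s["width"])
    c=capture("wrist");pickle.dump((s,c),open(f"w5{i}.pkl","wb"))
    if abs(s["ft_torque"][2])>.7: break
cv2.imwrite("pics/w5.png",cv2.resize(c["pixels"][90:330,120:440],(800,600),interpolation=cv2.INTER_CUBIC))
E
```

```text
(np.float64(0.0489), np.float64(1.167))
0.735 [ 0.5539 -0.215   0.1454] [-0.44  6.01  8.79] [0.963 0.296 0.719] 19.97 0.019059785116635676
```

View pics/w5.png

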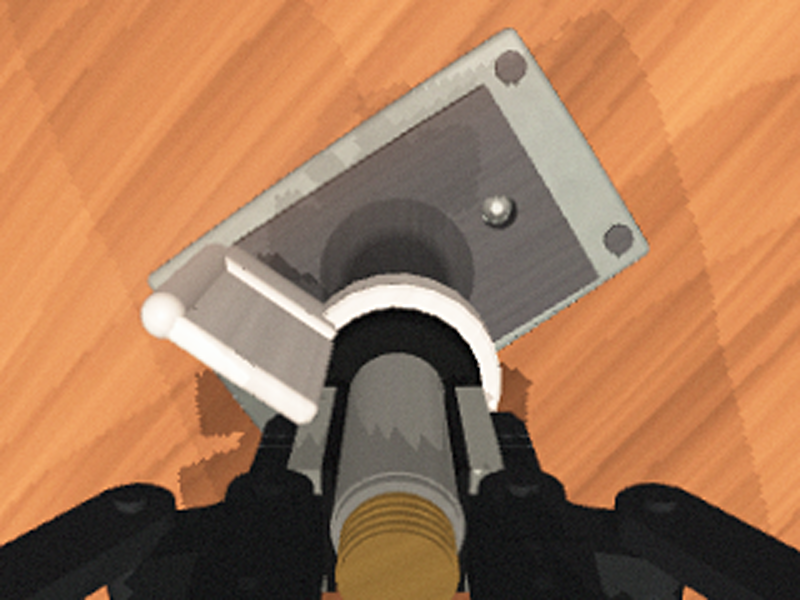

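```bash
python3 - <<'E'
from h import *
import pickle
s,c=pickle.load(open("w50.pkl","rb"))
p=onz(*wray(c,s,120+160/2.5,90+315/2.5),.167); d=p[:2]-[.553,-.2166]; print("lever",-.235+1.5-np.arctan2(d[1],d[0]))
q=s["orientation"];tx=R.from_quat([q[1],q[2],q[3],q[0]]).as_matrix()[:,0]
for z in(.127,.132,.137):
    u,v=wpix(c,s,np.array([.5535,-.2162,z])+.01*tx); print(z,(u-120)*2.5,(v-90)*2.5)
col=c["pixels"][220:245,276:281].mean(axis=(1,2)); print([(round((220+i-90)*2.5),int(x)) for i,x in enumerate(col)])
wait(1.0); s=state(); print(s["time_s"],s["ee_pos"].round(4),s["wrist_force"].round(2),s["ft_torque"].round(3))
E
```

```text
lever 1.1701151897367794
0.127 396.7241222638062 348.28041893223315
0.132 396.73145035906873 356.17994196372274
0.137 396.73904334751626 364.53880563941095
[(325, 28), (328, 26), (330, 27), (332, 26), (335, 26), (338, 27), (340, 27), (342, 30), (345, 27), (348, 27), (350, 21), (352, 91), (355, 119), (358, 118), (360, 117), (362, 117), (365, 118), (368, 120), (370, 117), (372, 117), (375, 117), (378, 118), (380, 117), (382, 118), (385, 118)]
21.0167 [ 0.5539 -0.215   0.1454] [-0.67  5.72  7.  ] [1.    0.333 0.656]
```

The lever angle is unchanged (1.167 to 1.170) while torque rose, so it is at its stop. The leg's grey begins at the collar face, within 1 px of the prediction. Last, a numeric bystander check, then hand in.

```bash
python3 - <<'E'
from h import *
import pickle
_,t=pickle.load(open("top0.pkl","rb")); a=t["pixels"]; b=capture("top")["pixels"]
for n,(u,v) in dict(bodypack=(228,226),marker=(230,165),tissues=(143,132),tape=(211,129),handmic=(276,126),mug=(339,135),phones=(430,205),big=(161,293),small=(100,312)).items():
    A,B=[cv2.cvtColor(i[v-28:v+28,u-30:u+30],cv2.COLOR_BGR2GRAY).astype(np.float32) for i in(a,b)]
    print(n,np.round(cv2.phaseCorrelate(A,B,cv2.createHanningWindow((60,56),cv2.CV_32F)),2)if 0 else np.round(cv2.phaseCorrelate(A,B)[0],2),round(float(np.abs(A-B).mean()),1))
s=state();print(s["time_s"],s["ee_pos"].round(4),s["width"])
job_done()
E
```

```text
bodypack [-0.09 -0.07] 9.9
marker [-0.03  0.02] 4.3
tissues [0.01 0.06] 5.8
tape [-0.    0.01] 3.9
handmic [-0.05  0.05] 4.6
mug [ 0.16 -0.29] 19.0
phones [-0.04 -0.02] 3.8
big [-0.01 -0.04] 3.9
small [-0.03 -0.05] 4.0
21.0667 [ 0.5539 -0.215   0.1454] 0.01844079775194732
the job is handed in; nothing more can be done
```

The job is handed in at 21 s: the middle-sized column is seated on the desk mount, the leg is held at its mark and the lever is turned to its stop. The gripper still holds the leg.

**Last checks:**
- **Seating:** The load came off within 0.5 mm of the full seating height. A peg shows in its hole and the foot lies parallel on the mount.
- **Leg height:** The leg was pushed down 45 mm (TCP z 0.1454, aim 0.145 to 0.1454). In the wrist view the grey of the leg starts at the collar face, within about 1 px of the prediction. That view cannot show whether the mark is slightly below the face, so that side rests on the measured travel alone.
- **Lever:** The image gives 1.17 rad against the nominal 1.1, a bias I put down to my heading and tip measurement. The angle did not change over the last 0.05 rad of hand turn while the torque rose from 0.4 to 0.7 N m, so it is at its stop.
- **Side push:** The hand ended about 1.5 mm off its commanded position sideways, with about 6 N of side force.
- **Other things on the desk:** Image shifts were under 0.1 px for everything except the mug. The mug showed 0.3 px with a large brightness change, which I take to be the arm or its shadow in that crop, since the arm was never moved near it. I did not check this further.

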